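Snap the slicer's blade carrier shut and tuck the feed plate under it

ROBOT

A 6-joint arm with a two-finger parallel gripper is mounted at the origin on a cart in front of the work surface, level with it; the furniture and walls round the work are solid. World frame = base frame: x ahead of the robot, y to its left, z up, the work surface at z = 0. Lengths are in m, angles in degrees, forces in N, time in s.
With the tool pointing down it reaches from about 0.35 to 0.875 m from the base axis. Payload 4.2 kg.
Tool frame: the origin (TCP) lies at the very end of the fingers, on their centre line; the grasp point (between the pads) lies 19 mm behind it; z points along the fingers, y is the line along which they close (so a half turn about z gives the same grasp; the last joint's range is limited). The gripper opens to 87 mm and grips with 3 to 60 N. Pads are 19 mm wide; open, the fingers measure 117 mm over their backs; the gripper's body (75 mm by 190 mm) begins 51 mm behind the grasp point.
Start: joints at [85.52, 22.042, 0.453, 0, -68.411, -14.817], TCP at [0.207, 0.59, 0.201] pointing down, gripper open.
Joint ranges: [-179.83, 179.83], [-69.29, 118.12], [-61.27, 80.66], [-181.25, 117.63], [-171.15, -9.14], [-177.46, 177.46]. Speed limits (degrees/s): [159.86, 159.86, 180, 180, 180, 180].

INTERFACE

Orientations are given as a 3x3 rotation matrix whose columns are the frame's x, y, z axes.
In Python, from station import * gives the robot as it stands.
- The arm moves only by the shell command python3 -m pendant 'ROWS'. ROWS is JSON, a list of rows, each an object of numbers: "x", "y", "z": the shift along the world's x, y, z normalised to -1 to 1, where 1 is 250 mm; "rx", "ry", "rz": the turn, a rotation vector about the world's x, y, z normalised to -1 to 1, where 1 is 180 degrees; "claw": the opening, from 0 (shut) to 1 (fully open). A call has exactly 8 rows; each row is the pose to reach, as a shift and turn from the pose commanded when the call began, turning the shorter way round; what a row does not reach only later rows make up. A row lasts 1/8 s, in which the tool goes at most 62.5 mm and 10.7 degrees, less where a joint would pass 70% of its speed; a pose out of reach is approached as far as the arm can. A call with a number of a shift or a turn outside -1 to 1 is refused whole. A call with a gripper value outside its range is refused whole. The fingers move at their own pace and stop on an object; the grip force is fixed at half the most. Time passes only in rows, so rows that repeat a pose let the fingers close, or fill a call up. It gives the time, the measured TCP pose, the force, the opening and the grip force at its end, in the units of the state.
- sense(): the state, without advancing time (a new reading comes with each control period).
- capture(name): name is "scene" or "side" or "wrist"; returns a dict with "color" (420x560x3 uint8, red, green, blue), "mtx" (3x3 intrinsics, pixels), "world_to_cam" (4x4, takes a point from world to camera coordinates). Camera axes: x right, y up, looking along -z (the intrinsics and any distortion apply to the point x, -y, -z); pixel columns grow to the right and rows downward; lengths in m; the calibration is good to about 2 mm. A picture is of the moment at which its call begins. There is no depth.
- finish_job(): hands the job in; it is judged then, once.
Trained networks look in a picture, given as the dict that the camera call returned (one of the last four; its "shot" number tells which), for a name from the list of things; names that differ only in an ending like _2 or _b are one class to them, and where a whole thing is asked for, a point or a joint stands for the part that bears it (a point fixed in the world has none). Each returns a list of dicts, best first, with "conf" (0 to 1); they miss things now and then, are a little off and sometimes report something else, mostly with a low value. They report only what shows in the picture. A call takes as long as a camera call.
- search_frame(picture, label): "centre" ([column, row] in pixels, amid what is visible of it).
- regions_of(picture, label): "region" (420x560 bool, what is visible of it) and "centre" ([column, row] in pixels, amid what is visible of it).
The state is a dict: "time_s": time; "joints": joint angles; "joint_velocities": joint speeds; "effort": joint torques, N m; "tcp_pos": TCP position; "ee_rot": TCP orientation; "wrist_force": force on the tool from outside, world axes, zero at the start; "moment": the same for the moment, N m; "gripper_width": opening from 0.0 (shut) to 1.0 (fully open); "gripper_force": force on a finger pad.
Only numpy, scipy, OpenCV 4.12 (cv2) and the standard library are available. Lean on these libraries where they do the work, as an engineer would, in place of code of your own. Each camera call takes 0.05 s, during which the arm holds its last target. There are 200 camera calls.

TASK

Set up the kitchen slicer on the worktop: first press its raised, hinged blade carrier down past the spring catch until it is fully shut. Then pick up the loose feed plate by its upright grip, lay it between the slicer's rails and slide its front edge under the blade as far as the stop, without lifting the carrier off its catch again. Finish while still holding the plate pressed down flat on its seat against the spring bar - do not let go, I will tighten the two thumbscrews - and leave the mug, the salt cellar and the spice jar where they stand.

Things in the scene. Friction and masses are not known exactly. Their poses are not given: they have to be found in the camera images.
- slicer: white mandoline slicer, fixed. Origin: underside, middle line, below the blade edge; x runs along it from the open feed end to blade (0), hinge (115 mm) and loop handle (to 212 mm), z up. Rails 51 to 65 mm either side, tops 36 mm up. Between them a flat seat for the feed plate: top 20 mm up, x -135 to +18 mm, with a stop wall at x = 18 mm. A thumbscrew on each rail's outside at x = -75 mm
- slicer_carrier (a joint): hinge of the blade carrier, rad: 0 = shut, grows as the blade edge rises; starts raised (0.5 to 0.95), stays where left. Black and steel flap, 115 mm from hinge to blade edge, 94 mm wide. A spring catch stops it about 0.12 rad before shut; 5 to 8 N down near the blade edge snaps it past, as much upward snaps it off. Press on its flat top at y = 0, 10 to 50 mm behind the blade edge
- slicer_catch_nose (a point): spring catch on the slicer's +y rail that snaps over the carrier's side: slicer x = 30 mm, y = 50 mm, z = 37 mm; top 44 mm above the worktop; keep off it
- slicer_bar (a joint): spring bar across the seat at the slicer's x = -75 mm, m: 0 = standing 4 mm proud of the seat, 0.004 = pressed flush; the spring pushes up with 3 N at 0 and 6 N at 0.004. It lies under the plate and lifts its grip end until the plate is pressed down
- slicer_blade (a point): middle of the blade edge of the shut carrier, at its underside: slicer x = 0, y = 0, z = 29.5 mm, so 9.5 mm is free between seat and blade (fixed to the slicer, does not move with the carrier); axes as the slicer's
- slicer_hinge (a point): middle of the carrier's hinge axis: slicer x = 115 mm, y = 0, z = 33 mm, axis along the slicer's y; the flap's top lies 1 mm above this axis, its underside 3.5 mm below; axes as the slicer's
- slicer_home (a point): point of the seat where the plate's origin lies when the plate is home: slicer x = -47 mm, y = 0, z = 20 mm; axes as the slicer's
- plate: loose ribbed grey feed plate, 130 mm (its x) by 94 mm (its y) by 4 mm, about 0.15 kg, lying flat; 4 mm of play each side between the rails. Origin: centre of its underside; x points to the plain front edge (x = 65 mm) that goes under the blade, z up. At the rear a black upright grip stands across it: 10 mm thick (x -62 to -52 mm), 66 mm wide (along y), top 26 mm above the underside
- plate_edge (a point): middle of the plate's front edge: plate x = 65 mm, y = 0, z = 2 mm. 18 mm past the blade edge when the plate is home
- plate_grip (a point): middle of the plate's upright grip: plate x = -57 mm, y = 0, z = 15 mm; pinch it across its 10 mm thickness (along the plate's x) from above
- copper_mug: bystander: copper mug with one handle, standing near the plate, 68 x 98 x 72 mm, origin at the centre of its underside
- salt_cellar: bystander: round oak salt cellar with a lid, 67 mm across, 60 mm high, origin at the centre of its underside
- spice_jar: bystander: slim glass spice jar with a dark cap, 41 mm across, 105 mm high, origin at the centre of its underside

How it is judged:
By the outcome, as a careful person would: the job done as asked, in the order asked, and still so for the second after the job is handed in, while the arm keeps its last pose, push and grip.
It also fails if it takes over 58 s, if anything falls off the work surface, if the arm or the gripper's body presses on something with over 40 N, if the wrist force passes 120 N, or if a joint passes its speed limit or range.

## Working session

There is one attempt and no reset: what is moved stays moved. The work goes in short steps, Python scripts to look and compute and a shell command to move; the robot and the scene stay as the last step left them, time stands still between calls to the robot, and variables do not carry over. Pictures are saved under pics/ and viewed, at most 10 in all, crops included, and the job is handed in when it is done.

```bash
mkdir -p pics; ls
python3 - <<'E'
from station import *
import cv2,pickle,numpy as np
s=sense();print({k:np.round(v,3).tolist() for k,v in s.items()})
ims=[]
for n in ["scene","side","wrist"]:
    p=capture(n);pickle.dump(p,open(f'pics/{n}.pkl','wb'));cv2.imwrite(f'pics/{n}0.png',p['color'][:,:,::-1])
    print(n,p['mtx'].round(1).tolist(),p['world_to_cam'].round(3).tolist(),p.keys())
    for l in ['slicer','slicer_carrier','plate','plate_grip','plate_edge','slicer_catch_nose','slicer_blade','slicer_hinge','slicer_home','copper_mug','salt_cellar','spice_jar']:
        try: r=search_frame(p,l)
        except Exception as e: r=[];print(l,e)
        print(l,[(np.round(d['centre'],1).tolist(),round(d['conf'],2)) for d in r[:2]])
E
```

```text
pics
{'time_s': 0.0, 'joints': [85.521, 22.088, 0.38, -0.03, -68.41, -14.817], 'joint_velocities': [-0.028, 0.005, 0.007, -0.028, -0.074, 0.017], 'effort': [-0.0, -39.066, 18.741, 4.22, 0.011, -0.0], 'tcp_pos': [0.206, 0.589, 0.199], 'ee_rot': [[0.944, -0.331, -0.001], [-0.331, -0.944, -0.002], [0.0, 0.002, -1.0]], 'wrist_force': [-0.136, 0.206, 0.302], 'moment': [-0.071, 0.032, 0.039], 'gripper_force': 0.0, 'gripper_width': 1.003}
scene [[468.1, 0.0, 287.4], [0.0, 468.1, 212.1], [0.0, 0.0, 1.0]] [[0.806, -0.591, 0.011, -0.473], [0.417, 0.582, 0.698, -0.255], [-0.419, -0.558, 0.716, -0.997], [0.0, 0.0, 0.0, 1.0]] dict_keys(['color', 'mtx', 'world_to_cam', 'shot'])
slicer [([241.2, 198.9], 0.77)]
slicer_carrier [([226.4, 157.0], 0.67)]
plate [([329.6, 296.5], 0.83)]
plate_grip [([328.1, 294.6], 0.93)]
plate_edge [([329.3, 293.4], 0.85)]
slicer_catch_nose [([241.8, 195.4], 0.78)]
slicer_blade [([240.4, 197.5], 0.57)]
slicer_hinge [([240.6, 196.7], 0.6), ([328.8, 297.3], 0.23)]
slicer_home [([239.1, 198.8], 0.74)]
copper_mug [([384.1, 262.1], 0.93), ([240.2, 196.4], 0.41)]
salt_cellar [
[... 537 characters left out ...]
[260.1, 169.4], 0.72)]
slicer_blade [([306.5, 290.3], 0.62), ([305.7, 182.4], 0.57)]
slicer_hinge [([304.0, 288.9], 0.73), ([308.0, 182.3], 0.6)]
slicer_home [([309.2, 292.5], 0.58)]
copper_mug [([260.2, 170.6], 0.85)]
salt_cellar [([236.9, 261.7], 0.73)]
spice_jar [([229.7, 303.6], 0.82)]
wrist [[296.0, 0.0, 278.4], [0.0, 296.0, 211.4], [0.0, 0.0, 1.0]] [[-0.331, -0.944, 0.0, 0.625], [0.905, -0.317, -0.284, 0.036], [0.268, -0.094, 0.959, -0.392], [0.0, 0.0, 0.0, 1.0]] dict_keys(['color', 'mtx', 'world_to_cam', 'shot'])
slicer []
slicer_carrier []
plate []
plate_grip []
plate_edge []
slicer_catch_nose []
slicer_blade []
slicer_hinge []
slicer_home []
copper_mug []
salt_cellar []
spice_jar []
```

Run:
```python
import cv2
a=cv2.imread('pics/scene0.png')[80:380,130:490];cv2.imwrite('pics/a.png',cv2.resize(a,None,fx=2,fy=2,interpolation=cv2.INTER_CUBIC))
a=cv2.imread('pics/side0.png')[110:400,170:430];cv2.imwrite('pics/b.png',cv2.resize(a,None,fx=2,fy=2,interpolation=cv2.INTER_CUBIC))
```

```text
(no output)
```

View pics/a.png

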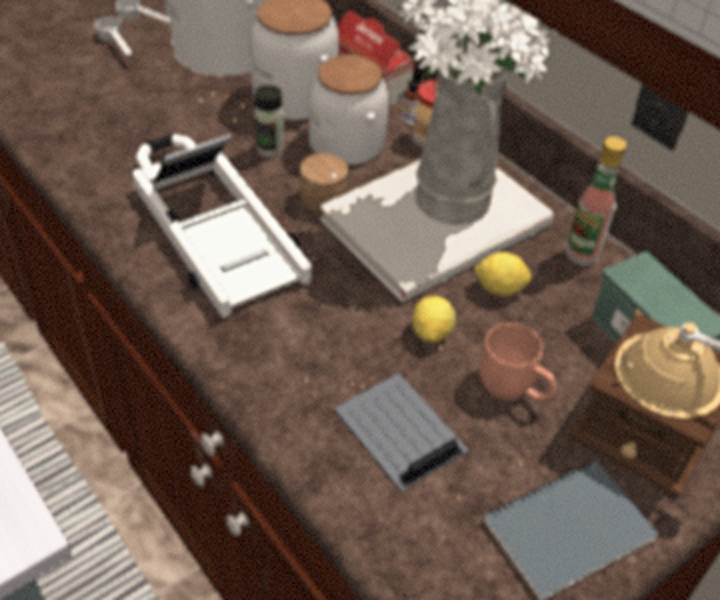

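View pics/b.png

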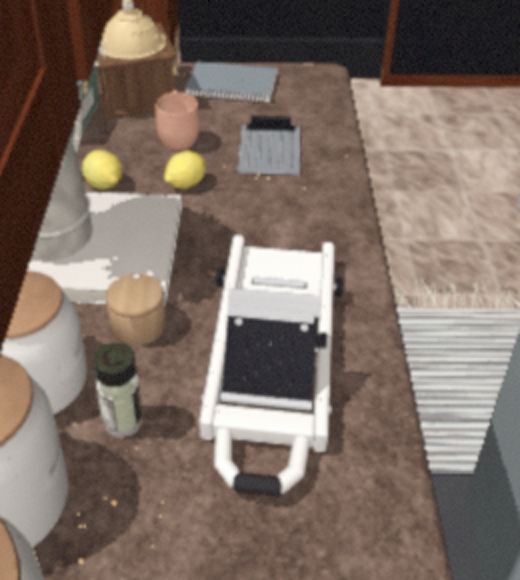

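The pictures show the slicer with its feed end towards the plate: in scene crop a, rail ends at about (225,300) and (305,270), and in side crop b the catch on the right rail at (320,340). The plate's front edge faces the slicer and its grip is at the far end: crop a (430,462), crop b (270,123). The mug stands beside the plate. I'll fit poses from corners in both views.

```bash
cat > h.py <<'E'
import numpy as np,pickle,cv2
from scipy.optimize import least_squares
def proj(p,X):
    X=np.atleast_2d(X);c=X@p['world_to_cam'][:3,:3].T+p['world_to_cam'][:3,3]
    K=p['mtx'];return np.c_[K[0,0]*c[:,0]/-c[:,2]+K[0,2],K[1,1]*-c[:,1]/-c[:,2]+K[1,2]]
def body(q,L,z0=0):
    x,y,a=q[:3];L=np.atleast_2d(L)
    return np.c_[x+np.cos(a)*L[:,0]-np.sin(a)*L[:,1],y+np.sin(a)*L[:,0]+np.cos(a)*L[:,1],L[:,2]+z0]
def fit(obs,q0):
    # obs: list of (pic, local pts, pixels)
    f=lambda q:np.concatenate([(proj(p,body(q,L))-np.array(u)).ravel() for p,L,u in obs])
    r=least_squares(f,q0,loss='soft_l1',f_scale=2);return r.x,f(r.x)
E
python3 - <<'E'
from h import *
S=pickle.load(open('pics/scene.pkl','rb'));D=pickle.load(open('pics/side.pkl','rb'))
a=lambda u:np.array(u)/2+[130,80]
b=lambda u:np.array(u)/2+[170,110]
z=.004
P=[[.065,.047,z],[.065,-.047,z],[-.065,-.047,z],[-.065,.047,z]]
q,r=fit([(S,P,a([(337,410),(400,376),(466,446),(402,487)])),(D,P[:2],b([(300,174),(240,173)]))],[.2,.45,1.57])
print('plate',q.round(4),np.degrees(q[2]),r.round(1))
sl=[[-.075,0,.022],[-.135,.051,.02],[-.135,-.051,.02],[.018,.051,.036],[.018,-.051,.036]]
# bar, thumbscrews, hinge-area rails direction
q,r=fit([(S,[[-.075,0,.023],[-.135,.058,.036],[-.135,-.058,.036]],a([(245,260),(223,297),(303,266)])),
 (D,[[-.075,0,.023],[-.135,.058,.036],[-.135,-.058,.036],[-.075,.07,.02],[-.075,-.07,.02]],b([(280,282),(328,247),(238,242),(338,287),(222,275)]))],[.2,.8,1.57])
print('slicer',q.round(4),np.degrees(q[2]),r.round(1))
for n,p,f in (('scene',S,a),('side',D,b)):
  print(n,proj(p,body(q,[[.115,.065,.036],[.115,-.065,.036],[.212,0,.02]])).round(1).tolist())
for n,(us,ud) in dict(mug=((384,262),(260,170)),salt=((288,172.5),(237,262)),jar=((263.7,142),(229.7,303.6))).items():
  r=least_squares(lambda X:np.r_[proj(S,X)[0]-us,proj(D,X)[0]-ud],[.3,.6,.03]);print(n,r.x.round(3),r.fun.round(1))
E
```

```text
plate [ 0.5168 -0.2571  1.5459] 88.57450037969286 [-2.3 -1.1 -1.9 -2.3  1.1  0.9  0.3  1.3 -0.3 -1.3 -1.5 -1.5]
slicer [0.5193 0.1342 1.4575] 83.51005559968975 [-1.6 -1.4 -0.9 -0.5 -0.1 -1.3 -0.5 -1.3  0.1 -1.8  0.2 -3.1 -1.2 -0.4
  0.5  0.5]
scene [[199.3, 171.1], [241.3, 156.9], [207.8, 149.7]]
side [[333.7, 312.6], [271.4, 305.9], [297.3, 356.1]]
mug [ 0.658 -0.28   0.038] [-0.4  0.3 -0.5 -0.3]
salt [0.68  0.114 0.03 ] [ 2.3 -1.4  2.   1.1]
jar [0.682 0.247 0.049] [ 0.5 -0.3  0.4  0.2]
```

```bash
python3 -m pendant '[{"x":0.08,"y":-0.11,"z":0.03,"rz":0.01,"claw":0},{"x":0.16,"y":-0.22,"z":0.06,"rz":0.02,"claw":0},{"x":0.24,"y":-0.33,"z":0.09,"rz":0.03,"claw":0},{"x":0.32,"y":-0.44,"z":0.12,"rz":0.04,"claw":0},{"x":0.4,"y":-0.55,"z":0.15,"rz":0.05,"claw":0},{"x":0.48,"y":-0.66,"z":0.18,"rz":0.06,"claw":0},{"x":0.56,"y":-0.77,"z":0.2,"rz":0.07,"claw":0},{"x":0.64,"y":-0.88,"z":0.2,"rz":0.071,"claw":0}]' && python3 -m pendant '[{"x":0.08,"y":-0.1,"claw":0},{"x":0.16,"y":-0.2,"claw":0},{"x":0.24,"y":-0.3,"claw":0},{"x":0.32,"y":-0.4,"claw":0},{"x":0.4,"y":-0.5,"claw":0},{"x":0.48,"y":-0.6,"claw":0},{"x":0.56,"y":-0.7,"claw":0},{"x":0.62,"y":-0.8,"claw":0}]'
python3 - <<'E'
from station import *
import cv2,pickle,numpy as np
p=capture('wrist');pickle.dump(p,open('pics/w1.pkl','wb'));cv2.imwrite('pics/w1.png',cv2.resize(p['color'][:,:,::-1],(800,600)))
W=p['world_to_cam'];print(W.round(3).tolist(),(-W[:3,:3].T@W[:3,3]).round(3))
for l in ['slicer','slicer_carrier']: print(l,search_frame(p,l)[:1])
E
```

```text
[[-0.331, -0.944, 0.0, 0.625], [0.905, -0.317, -0.284, 0.036], [0.268, -0.094, 0.959, -0.392], [0.0, 0.0, 0.0, 1.0]] [0.279 0.564 0.385]
slicer []
slicer_carrier []$[0]: bad value
```

View pics/w1.png

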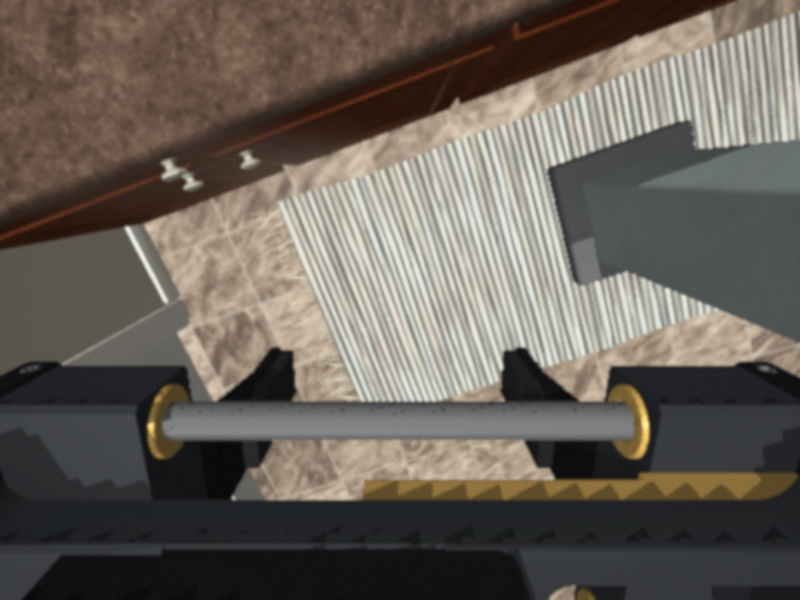

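The wrist image shows only floor, because the move was refused (every key is needed in each row). Repeating it with all keys.

```bash
python3 -m pendant '[{"x":0.08,"y":-0.11,"z":0.03,"rx":0,"ry":0,"rz":0.01,"claw":0},{"x":0.16,"y":-0.22,"z":0.06,"rx":0,"ry":0,"rz":0.02,"claw":0},{"x":0.24,"y":-0.33,"z":0.09,"rx":0,"ry":0,"rz":0.03,"claw":0},{"x":0.32,"y":-0.44,"z":0.12,"rx":0,"ry":0,"rz":0.04,"claw":0},{"x":0.4,"y":-0.55,"z":0.15,"rx":0,"ry":0,"rz":0.05,"claw":0},{"x":0.48,"y":-0.66,"z":0.18,"rx":0,"ry":0,"rz":0.06,"claw":0},{"x":0.56,"y":-0.77,"z":0.2,"rx":0,"ry":0,"rz":0.07,"claw":0},{"x":0.64,"y":-0.88,"z":0.2,"rx":0,"ry":0,"rz":0.071,"claw":0}]' && python3 -m pendant '[{"x":0.08,"y":-0.1,"z":0,"rx":0,"ry":0,"rz":0,"claw":0},{"x":0.16,"y":-0.2,"z":0,"rx":0,"ry":0,"rz":0,"claw":0},{"x":0.24,"y":-0.3,"z":0,"rx":0,"ry":0,"rz":0,"claw":0},{"x":0.32,"y":-0.4,"z":0,"rx":0,"ry":0,"rz":0,"claw":0},{"x":0.4,"y":-0.5,"z":0,"rx":0,"ry":0,"rz":0,"claw":0},{"x":0.48,"y":-0.6,"z":0,"rx":0,"ry":0,"rz":0,"claw":0},{"x":0.56,"y":-0.7,"z":0,"rx":0,"ry":0,"rz":0,"claw":0},{"x":0.62,"y":-0.8,"z":0,"rx":0,"ry":0,"rz":0,"claw":0}]'
python3 - <<'E'
from station import *
import cv2,pickle,numpy as np
p=capture('wrist');pickle.dump(p,open('pics/w2.pkl','wb'));cv2.imwrite('pics/w2.png',cv2.resize(p['color'][:,:,::-1],(800,600)))
W=p['world_to_cam'];print((-W[:3,:3].T@W[:3,3]).round(3))
E
```

```text
time_s: 3.1
tcp_pos: [0.3672, 0.3692, 0.2513]
ee_rot: [[0.994, -0.113, 0.001], [-0.113, -0.994, 0.001], [0.001, -0.001, -1.0]]
wrist_force: [0.6, 0.3, 0.6]
gripper_width: 0.174
gripper_force: 0.0
time_s: 4.1
tcp_pos: [0.5222, 0.169, 0.2505]
ee_rot: [[0.994, -0.114, 0.0], [-0.114, -0.994, 0.0], [0.0, -0.0, -1.0]]
wrist_force: [0.3, -0.0, -0.1]
gripper_width: 0.005
gripper_force: 0.0
[0.599 0.16  0.435]
```

View pics/w2.png

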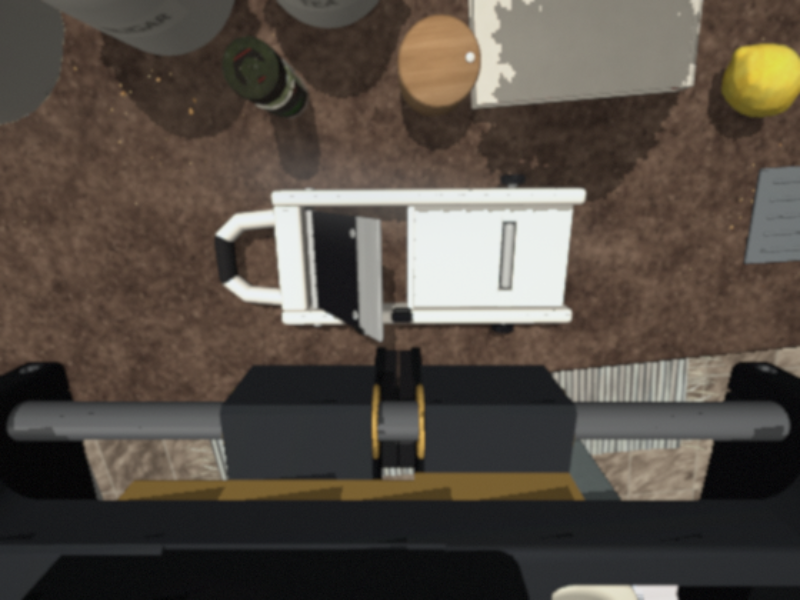

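The wrist view shows the slicer whole: bar centre (507,256), seat corners (412/572,207) and (412/566,307), flap edge (380,217)-(383,340), and the catch at (401,314). Refining the pose with it.

Run:
```python
from h import *
S=pickle.load(open('pics/scene.pkl','rb'));D=pickle.load(open('pics/side.pkl','rb'));W=pickle.load(open('pics/w2.pkl','rb'))
w=lambda u:np.array(u)/(800/560)
L=[[-.075,0,.023],[-.135,-.051,.02],[-.135,.051,.02],[.018,-.051,.022],[.018,.051,.022]]
U=w([(507.5,256),(572,207),(566,307),(412,207),(412,307)])
def f(q):
    e=[(proj(W,body(q,L))-U).ravel()]
    for x,y,v in [(-.1,-.065,190.5),(-.1,.065,320.5)]: e.append([proj(W,body(q,[[x,y,.036]]))[0,1]-v/1.4286])
    return np.concatenate(e)
r=least_squares(f,[.52,.134,1.4575],loss='soft_l1',f_scale=2);q=r.x
print('wrist only',q.round(4),np.degrees(q[2]),f(q).round(1))
E=w([(379,217),(383,340)])
g=lambda t:(proj(W,body(q,[[.115-.115*np.cos(t[0]),y,.033+.115*np.sin(t[0])] for y in(-.047,.047)]))-E).ravel()
for t0 in(.5,.8):
  t=least_squares(g,[t0]);print('theta',t.x,t.fun.round(1))
print(proj(W,body(q,[[.03,.05,.044],[.212,0,.02],[.115,-.047,.033]]))*1.4286)
c=lambda x:body(q,[[x,0,0]])[0].round(4)
print('press start .065',c(.065),'press .035',c(.035),c(.03))
```

```text
wrist only [0.5178 0.136  1.4682] 84.12103121133248 [-0.1  1.3  0.3 -2.1 -2.8 -0.9  0.7 -0.6  0.8  0.7 -0.4  2.6]
theta [0.92118516] [ 0.8  3.2 -0.1  1.6]
theta [0.92118516] [ 0.8  3.2 -0.1  1.6]
[[401.57045615 313.90394759]
 [218.10760654 260.67490126]
 [309.52014712 212.4942402 ]]
press start .065 [0.5244 0.2006 0.    ] press .035 [0.5214 0.1708 0.    ] [0.5209 0.1658 0.    ]
```

```bash
python3 -m pendant '[{"x":0.01,"y":0.1,"z":0,"rx":0,"ry":0,"rz":-0.002,"claw":0},{"x":0.016,"y":0.164,"z":-0.1,"rx":0,"ry":0,"rz":-0.002,"claw":0},{"x":0.016,"y":0.164,"z":-0.2,"rx":0,"ry":0,"rz":-0.002,"claw":0},{"x":0.016,"y":0.164,"z":-0.3,"rx":0,"ry":0,"rz":-0.002,"claw":0},{"x":0.016,"y":0.164,"z":-0.38,"rx":0,"ry":0,"rz":-0.002,"claw":0},{"x":0.016,"y":0.164,"z":-0.46,"rx":0,"ry":0,"rz":-0.002,"claw":0},{"x":0.016,"y":0.164,"z":-0.51,"rx":0,"ry":0,"rz":-0.002,"claw":0},{"x":0.016,"y":0.164,"z":-0.54,"rx":0,"ry":0,"rz":-0.002,"claw":0}]' && python3 -m pendant '[{"x":0,"y":0,"z":-0.035,"rx":0,"ry":0,"rz":0,"claw":0},{"x":0,"y":0,"z":-0.07,"rx":0,"ry":0,"rz":0,"claw":0},{"x":0,"y":0,"z":-0.105,"rx":0,"ry":0,"rz":0,"claw":0},{"x":0,"y":0,"z":-0.142,"rx":0,"ry":0,"rz":0,"claw":0},{"x":-0.004,"y":-0.04,"z":-0.15,"rx":0,"ry":0,"rz":0,"claw":0},{"x":-0.008,"y":-0.08,"z":-0.165,"rx":0,"ry":0,"rz":0,"claw":0},{"x":-0.008,"y":-0.08,"z":-0.19,"rx":0,"ry":0,"rz":0,"claw":0},{"x":-0.008,"y":-0.08,"z":-0.22,"rx":0,"ry":0,"rz":0,"claw":0}]'
```

```text
time_s: 5.15
tcp_pos: [0.5255, 0.2109, 0.1151]
ee_rot: [[0.993, -0.12, -0.0], [-0.12, -0.993, -0.0], [-0.0, 0.0, -1.0]]
wrist_force: [0.4, 0.3, 0.3]
gripper_width: 0.005
gripper_force: 0.0
time_s: 6.15
tcp_pos: [0.5235, 0.1896, 0.0608]
ee_rot: [[0.993, -0.12, -0.0], [-0.12, -0.993, -0.002], [-0.0, 0.002, -1.0]]
wrist_force: [-0.0, -0.5, 1.1]
gripper_width: 0.003
gripper_force: 0.4
```

```bash
python3 -m pendant '[{"x":-0.004,"y":-0.04,"z":-0.02,"rx":0,"ry":0,"rz":0.003,"claw":0},{"x":-0.008,"y":-0.08,"z":-0.04,"rx":0,"ry":0,"rz":0.005,"claw":0},{"x":-0.008,"y":-0.08,"z":-0.055,"rx":0,"ry":0,"rz":0.005,"claw":0},{"x":-0.008,"y":-0.08,"z":-0.065,"rx":0,"ry":0,"rz":0.005,"claw":0},{"x":-0.008,"y":-0.08,"z":-0.075,"rx":0,"ry":0,"rz":0.005,"claw":0},{"x":-0.008,"y":-0.08,"z":-0.085,"rx":0,"ry":0,"rz":0.005,"claw":0},{"x":-0.008,"y":-0.08,"z":-0.095,"rx":0,"ry":0,"rz":0.005,"claw":0},{"x":-0.008,"y":-0.08,"z":-0.105,"rx":0,"ry":0,"rz":0.005,"claw":0}]'
```

```text
time_s: 7.15
tcp_pos: [0.5215, 0.1709, 0.0342]
ee_rot: [[0.995, -0.104, -0.0], [-0.104, -0.995, -0.0], [-0.0, 0.0, -1.0]]
wrist_force: [-0.6, -0.1, 0.5]
gripper_width: 0.004
gripper_force: 0.4
```

```bash
python3 -m pendant '[{"x":0,"y":0,"z":-0.004,"rx":0,"ry":0,"rz":0,"claw":0},{"x":0,"y":0,"z":-0.008,"rx":0,"ry":0,"rz":0,"claw":0},{"x":0,"y":0,"z":-0.012,"rx":0,"ry":0,"rz":0,"claw":0},{"x":0,"y":0,"z":-0.016,"rx":0,"ry":0,"rz":0,"claw":0},{"x":0,"y":0,"z":-0.018,"rx":0,"ry":0,"rz":0,"claw":0},{"x":0,"y":0,"z":-0.018,"rx":0,"ry":0,"rz":0,"claw":0},{"x":0,"y":0,"z":-0.018,"rx":0,"ry":0,"rz":0,"claw":0},{"x":0,"y":0,"z":-0.018,"rx":0,"ry":0,"rz":0,"claw":0}]'
```

```text
time_s: 8.15
tcp_pos: [0.5215, 0.171, 0.0298]
ee_rot: [[0.995, -0.104, 0.0], [-0.104, -0.995, 0.0], [0.0, -0.0, -1.0]]
wrist_force: [0.7, -0.7, -0.2]
gripper_width: 0.005
gripper_force: 0.0
```

Run:
```python
from station import *
import cv2,numpy as np
a=capture('side')['color'][200:360,230:380,::-1];b=capture('scene')['color'][120:280,170:320,::-1]
cv2.imwrite('pics/c.png',cv2.resize(np.hstack([a,b]),None,fx=2.66,fy=2.66,interpolation=cv2.INTER_CUBIC))
```

```text
(no output)
```

View pics/c.png

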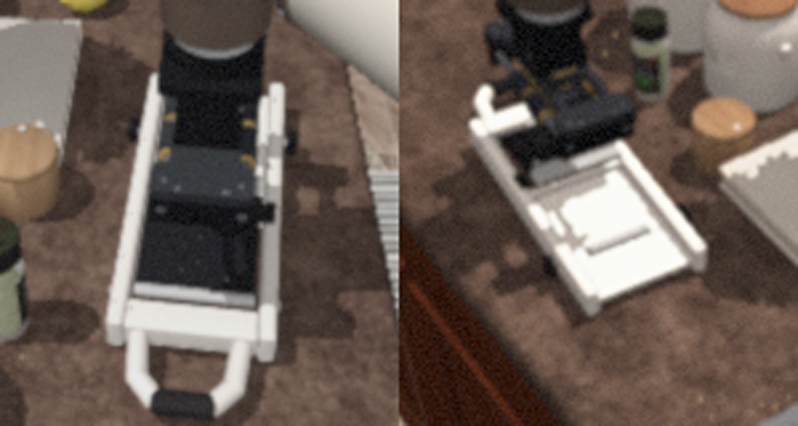

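The crop shows the flap almost level with the gripper over it, the catch at (265,212). There's no contact force yet, so I press a little further.

```bash
python3 -m pendant '[{"x":0,"y":0,"z":-0.003,"rx":0,"ry":0,"rz":0,"claw":0},{"x":0,"y":0,"z":-0.006,"rx":0,"ry":0,"rz":0,"claw":0},{"x":0,"y":0,"z":-0.008,"rx":0,"ry":0,"rz":0,"claw":0},{"x":0,"y":0,"z":-0.01,"rx":0,"ry":0,"rz":0,"claw":0},{"x":0,"y":0,"z":-0.012,"rx":0,"ry":0,"rz":0,"claw":0},{"x":0,"y":0,"z":-0.012,"rx":0,"ry":0,"rz":0,"claw":0},{"x":0,"y":0,"z":-0.012,"rx":0,"ry":0,"rz":0,"claw":0},{"x":0,"y":0,"z":-0.012,"rx":0,"ry":0,"rz":0,"claw":0}]'
python3 - <<'E'
from station import *
from h import *
p=capture('side')
q=[.5178,.1355,1.468]
X=sense();print(np.round(X['tcp_pos'],4),np.round(X['wrist_force'],2),proj(p,X['tcp_pos']).round(1))
for t in(0,.12,.3):
  print(t,proj(p,body(q,[[.115-.115*np.cos(t),y,.034+.115*np.sin(t)] for y in(-.047,.047)])).round(1).tolist())
print(proj(p,body(q,[[.03,.05,.04]])))
a=p['color'][230:320,250:370,::-1]
cv2.imwrite('pics/d.png',cv2.convertScaleAbs(cv2.resize(a,None,fx=6,fy=6,interpolation=cv2.INTER_CUBIC),alpha=2,beta=20))
E
```

```text
time_s: 9.25
tcp_pos: [0.5215, 0.1709, 0.0268]
ee_rot: [[0.995, -0.104, 0.0], [-0.104, -0.995, 0.0], [0.0, -0.0, -1.0]]
wrist_force: [-0.1, 0.3, -0.8]
gripper_width: 0.008
gripper_force: 0.0
[0.5215 0.1709 0.0268] [-0.07 -0.2   0.2 ] [[306.4 283.3]]
0 [[287.5, 267.6], [328.1, 271.2]]
0.12 [[287.5, 263.7], [328.5, 267.3]]
0.3 [[287.2, 258.9], [329.0, 262.5]]
[[329.21170598 279.48636711]]
```

View pics/d.png

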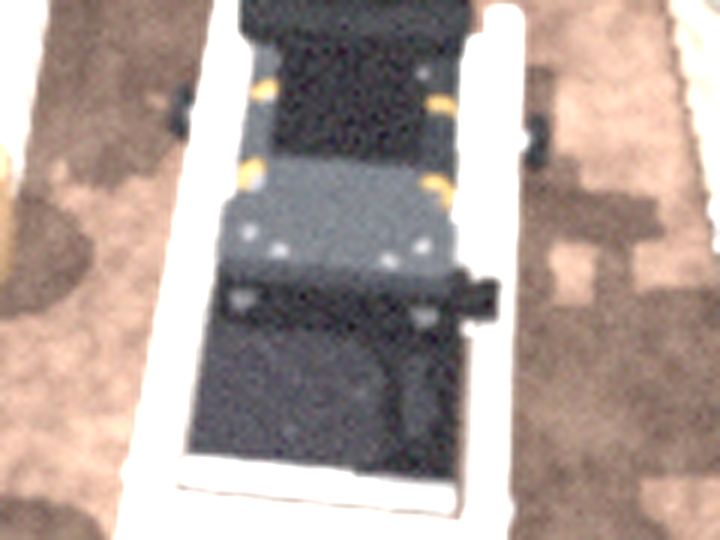

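Run:
```python
from h import *
D=pickle.load(open('pics/side.pkl','rb'));W=pickle.load(open('pics/w2.pkl','rb'))
q=[.5178,.1355,1.468]
P=lambda t,r,y:body(q,[[.115-r*np.cos(t)-.001*np.sin(t),y,.033+r*np.sin(t)+.001*np.cos(t)]])
def sol(p,t,us):
  f=lambda v:np.r_[proj(p,P(t,v[0],v[1]))[0]-us[0],proj(p,P(t,v[0],v[2]))[0]-us[1]]
  s=least_squares(f,[.09,-.03,.03]);return s.x.round(4),s.fun.round(1)
for t in(.85,.92):print('w2',t,sol(W,t,np.array([(352,235),(355,316)])/1.4286),'side0',sol(D,t,np.array([(238,322),(305,326)])/2+[170,110]))
for t in(0,.06,.12,.2,.3):print('now',t,sol(D,t,np.array([(243,298),(425,315)])/6+[250,230]))
```

```text
w2 0.85 (array([ 0.0648, -0.032 ,  0.039 ]), array([-0.1,  0. ,  0.1, -0. ])) side0 (array([ 0.0789, -0.0366,  0.0335]), array([ 0. , -0.5, -0. ,  0.5]))
w2 0.92 (array([ 0.072 , -0.0331,  0.0361]), array([-0.1,  0. ,  0.1, -0. ])) side0 (array([ 0.0797, -0.0362,  0.0334]), array([ 0. , -0.5, -0. ,  0.5]))
now 0 (array([ 0.0794, -0.0361,  0.032 ]), array([-0.,  0.,  0., -0.]))
now 0.06 (array([ 0.0756, -0.0357,  0.0319]), array([-0.,  0.,  0., -0.]))
now 0.12 (array([ 0.0723, -0.0353,  0.0319]), array([-0.,  0.,  0., -0.]))
now 0.2 (array([ 0.0687, -0.0349,  0.0318]), array([-0.,  0.,  0., -0.]))
now 0.3 (array([ 0.0653, -0.0344,  0.0317]), array([-0.,  0.,  0., -0.]))
```

Rivet radius (79.7 mm before) fits angle 0, so the carrier looks shut. I lift off and check from above.

```bash
python3 -m pendant '[{"x":0,"y":0,"z":0.03,"rx":0,"ry":0,"rz":0,"claw":0},{"x":0,"y":0,"z":0.08,"rx":0,"ry":0,"rz":0,"claw":0},{"x":0,"y":-0.02,"z":0.2,"rx":0,"ry":0,"rz":0,"claw":0},{"x":0,"y":-0.04,"z":0.3,"rx":0,"ry":0,"rz":0,"claw":0},{"x":0,"y":-0.06,"z":0.45,"rx":0,"ry":0,"rz":0,"claw":0},{"x":0,"y":-0.08,"z":0.6,"rx":0,"ry":0,"rz":0,"claw":0},{"x":0,"y":-0.1,"z":0.75,"rx":0,"ry":0,"rz":0,"claw":0},{"x":0,"y":-0.1,"z":0.75,"rx":0,"ry":0,"rz":0,"claw":0}]'
python3 - <<'E'
from station import *
from h import *
p=capture('wrist');pickle.dump(p,open('pics/w3.pkl','wb'))
cv2.imwrite('pics/w3.png',cv2.resize(p['color'][110:260,100:460,::-1],(800,333),interpolation=cv2.INTER_CUBIC))
q=[.5178,.1355,1.468]
for t in(0,.12,.2):
  print(t,((proj(p,body(q,[[.115-.115*np.cos(t),y,.034+.115*np.sin(t)] for y in(-.047,.047)]))-[100,110])*2.222).round(1).tolist())
E
```

```text
time_s: 10.3
tcp_pos: [0.5235, 0.1464, 0.2191]
ee_rot: [[0.995, -0.104, 0.008], [-0.104, -0.995, 0.004], [0.008, -0.005, -1.0]]
wrist_force: [1.4, 1.2, -0.4]
gripper_width: 0.005
gripper_force: 0.0
0 [[418.4, 98.0], [417.2, 258.3]]
0.12 [[417.6, 100.3], [416.4, 266.1]]
0.2 [[415.2, 102.0], [414.2, 271.6]]
```

View pics/w3.png

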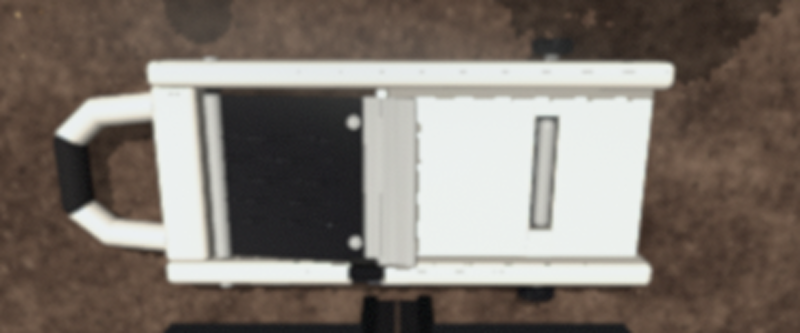

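Run:
```python
from h import *
W=pickle.load(open('pics/w2.pkl','rb'))
for dx in (0,.0095):
 for dz in(0,.01,.02):
  print(dx,dz,proj(W,np.array([.5222,.169,.2505])+np.array([.994,-.114,0])*dx+[0,0,dz])*1.4286)
for t in(0,.06,.12,.16,.2,.25):
  W3=pickle.load(open('pics/w3.pkl','rb'));q=[.5178,.1355,1.468]
  P=lambda r,y:body(q,[[.115-r*np.cos(t)-.001*np.sin(t),y,.033+r*np.sin(t)+.001*np.cos(t)]])
  print(t,[((proj(W3,P(r,y))[0]-[100,110])*2.222).round(1).tolist() for r in(.115,.0797) for y in (-.047,.047,-.0362,.0334)])
```

```text
0 0 [[397.59567264 347.47339732]]
0 0.01 [[397.59758069 356.11176594]]
0 0.02 [[397.59969192 365.67000892]]
0.0095 0 [[397.59572172 328.489101  ]]
0.0095 0.01 [[397.59765985 336.27873468]]
0.0095 0.02 [[397.59980752 344.91049772]]
0 [[418.4, 98.0], [417.2, 258.3], [418.3, 117.6], [417.4, 236.5], [354.9, 98.1], [357.9, 258.3], [355.2, 117.6], [357.5, 236.5]]
0.06 [[418.5, 99.1], [417.3, 262.2], [418.4, 119.1], [417.4, 240.0], [354.1, 98.9], [357.2, 261.0], [354.5, 118.7], [356.8, 238.9]]
0.12 [[417.8, 100.3], [416.6, 266.1], [417.7, 120.6], [416.8, 243.6], [352.9, 99.7], [356.1, 263.7], [353.3, 119.7], [355.7, 241.3]]
0.16 [[416.9, 101.1], [415.7, 268.8], [416.8, 121.7], [415.9, 246.0], [351.7, 100.2], [355.1, 265.5], [352.1, 120.4], [354.6, 243.0]]
0.2 [[415.6, 102.0], [414.5, 271.5], [415.5, 122.7], [414.7, 248.5], [350.3, 100.8], [353.8, 267.3], [350.7, 121.2], [353.3, 244.7]]
0.25 [[413.5, 103.0], [412.5, 275.0], [413.4, 124.1], [412.7, 251.7], [348.2, 101.5], [351.8, 269.6], [348.6, 122.1], [351.3, 246.8]]
```

From above the carrier edge reads (417,97)-(415,266), which fits about 0.12 rad: it rests on the catch, not shut. The closed fingertips seem to end shorter than the TCP, so I press lower while watching the force.

```bash
python3 -m pendant '[{"x":0,"y":0.04,"z":-0.15,"rx":0,"ry":0,"rz":0,"claw":0},{"x":0,"y":0.08,"z":-0.3,"rx":0,"ry":0,"rz":0,"claw":0},{"x":0,"y":0.09,"z":-0.45,"rx":0,"ry":0,"rz":0,"claw":0},{"x":0,"y":0.09,"z":-0.58,"rx":0,"ry":0,"rz":0,"claw":0},{"x":0,"y":0.09,"z":-0.66,"rx":0,"ry":0,"rz":0,"claw":0},{"x":0,"y":0.09,"z":-0.71,"rx":0,"ry":0,"rz":0,"claw":0},{"x":0,"y":0.09,"z":-0.74,"rx":0,"ry":0,"rz":0,"claw":0},{"x":0,"y":0.09,"z":-0.75,"rx":0,"ry":0,"rz":0,"claw":0}]';python3 -m pendant '[{"x":0,"y":0,"z":-0.004,"rx":0,"ry":0,"rz":0,"claw":0},{"x":0,"y":0,"z":-0.008,"rx":0,"ry":0,"rz":0,"claw":0},{"x":0,"y":0,"z":-0.01,"rx":0,"ry":0,"rz":0,"claw":0},{"x":0,"y":0,"z":-0.012,"rx":0,"ry":0,"rz":0,"claw":0},{"x":0,"y":0,"z":-0.014,"rx":0,"ry":0,"rz":0,"claw":0},{"x":0,"y":0,"z":-0.016,"rx":0,"ry":0,"rz":0,"claw":0},{"x":0,"y":0,"z":-0.016,"rx":0,"ry":0,"rz":0,"claw":0},{"x":0,"y":0,"z":-0.016,"rx":0,"ry":0,"rz":0,"claw":0}]'
```

```text
time_s: 11.35
tcp_pos: [0.5215, 0.1684, 0.0267]
ee_rot: [[0.995, -0.104, -0.0], [-0.104, -0.995, -0.0], [-0.0, 0.0, -1.0]]
wrist_force: [-0.4, -0.1, 0.9]
gripper_width: 0.007
gripper_force: 0.3
time_s: 12.35
tcp_pos: [0.5218, 0.1684, 0.0231]
ee_rot: [[0.995, -0.104, 0.001], [-0.104, -0.995, 0.0], [0.001, -0.0, -1.0]]
wrist_force: [0.0, -2.1, 4.3]
gripper_width: 0.007
gripper_force: 1.7
```

```bash
python3 -m pendant '[{"x":0,"y":0,"z":-0.005,"rx":0,"ry":0,"rz":0,"claw":0},{"x":0,"y":0,"z":-0.01,"rx":0,"ry":0,"rz":0,"claw":0},{"x":0,"y":0,"z":-0.015,"rx":0,"ry":0,"rz":0,"claw":0},{"x":0,"y":0,"z":-0.02,"rx":0,"ry":0,"rz":0,"claw":0},{"x":0,"y":0,"z":-0.025,"rx":0,"ry":0,"rz":0,"claw":0},{"x":0,"y":0,"z":-0.03,"rx":0,"ry":0,"rz":0,"claw":0},{"x":0,"y":0,"z":-0.033,"rx":0,"ry":0,"rz":0,"claw":0},{"x":0,"y":0,"z":-0.033,"rx":0,"ry":0,"rz":0,"claw":0}]'
```

```text
time_s: 13.35
tcp_pos: [0.5214, 0.1684, 0.0144]
ee_rot: [[0.995, -0.104, -0.0], [-0.104, -0.995, -0.0], [-0.0, 0.0, -1.0]]
wrist_force: [-0.1, 0.6, -0.2]
gripper_width: 0.007
gripper_force: 0.0
```

```bash
python3 -m pendant '[{"x":0,"y":0,"z":-0.004,"rx":0,"ry":0,"rz":0,"claw":0},{"x":0,"y":0,"z":-0.008,"rx":0,"ry":0,"rz":0,"claw":0},{"x":0,"y":0,"z":-0.01,"rx":0,"ry":0,"rz":0,"claw":0},{"x":0,"y":0,"z":-0.012,"rx":0,"ry":0,"rz":0,"claw":0},{"x":0,"y":0,"z":-0.014,"rx":0,"ry":0,"rz":0,"claw":0},{"x":0,"y":0,"z":-0.016,"rx":0,"ry":0,"rz":0,"claw":0},{"x":0,"y":0,"z":-0.016,"rx":0,"ry":0,"rz":0,"claw":0},{"x":0,"y":0,"z":-0.016,"rx":0,"ry":0,"rz":0,"claw":0}]'
```

```text
time_s: 14.35
tcp_pos: [0.5216, 0.1684, 0.0122]
ee_rot: [[0.995, -0.103, 0.001], [-0.103, -0.995, -0.0], [0.001, -0.0, -1.0]]
wrist_force: [-2.6, -1.0, 11.2]
gripper_width: 0.004
gripper_force: 5.4
```

The carrier snapped past the catch: 4 N, then a drop to 0, then an 11 N hard stop at TCP 12 mm. So the closed tips end about 21 mm short of the reported TCP. On to the plate.

```bash
python3 -m pendant '[{"x":0,"y":0,"z":0.05,"rx":0,"ry":0,"rz":0,"claw":0},{"x":0,"y":0,"z":0.15,"rx":0,"ry":0,"rz":0,"claw":0},{"x":0,"y":0,"z":0.35,"rx":0,"ry":0,"rz":0,"claw":0},{"x":0,"y":-0.15,"z":0.55,"rx":0,"ry":0,"rz":0.005,"claw":0},{"x":0,"y":-0.35,"z":0.7,"rx":0,"ry":0,"rz":0.01,"claw":0.2},{"x":0,"y":-0.55,"z":0.76,"rx":0,"ry":0,"rz":0.015,"claw":0.5},{"x":0,"y":-0.75,"z":0.76,"rx":0,"ry":0,"rz":0.02,"claw":0.5},{"x":0,"y":-0.95,"z":0.76,"rx":0,"ry":0,"rz":0.025,"claw":0.5}]';python3 -m pendant '[{"x":0,"y":-0.2,"z":0,"rx":0,"ry":0,"rz":0,"claw":0.5},{"x":0,"y":-0.4,"z":0,"rx":0,"ry":0,"rz":0,"claw":0.5},{"x":0,"y":-0.6,"z":0,"rx":0,"ry":0,"rz":0,"claw":0.5},{"x":-0.01,"y":-0.75,"z":0,"rx":0,"ry":0,"rz":0,"claw":0.5},{"x":-0.02,"y":-0.88,"z":-0.1,"rx":0,"ry":0,"rz":0,"claw":0.5},{"x":-0.02,"y":-0.98,"z":-0.2,"rx":0,"ry":0,"rz":0,"claw":0.5},{"x":-0.02,"y":-0.98,"z":-0.2,"rx":0,"ry":0,"rz":0,"claw":0.5},{"x":-0.02,"y":-0.98,"z":-0.2,"rx":0,"ry":0,"rz":0,"claw":0.5}]'
python3 - <<'E'
from station import *
from h import *
p=capture('wrist');pickle.dump(p,open('pics/w4.pkl','wb'))
cv2.imwrite('pics/w4.png',cv2.resize(p['color'][...,::-1],(800,600),interpolation=cv2.INTER_CUBIC))
T=sense()['tcp_pos'];R=sense()['ee_rot'];print(T)
for dz in(0,.01,.02):print((proj(p,[T+np.array([0,0,dz])+R[:,1]*s*.0217 for s in(-1,1)])*1.4286).round(1).tolist())
E
```

```text
time_s: 15.35
tcp_pos: [0.5214, -0.0706, 0.2013]
ee_rot: [[1.0, -0.025, 0.002], [-0.025, -1.0, 0.0], [0.002, -0.0, -1.0]]
wrist_force: [1.1, 0.2, 0.7]
gripper_width: 0.375
gripper_force: 0.0
time_s: 16.35
tcp_pos: [0.5169, -0.3141, 0.1513]
ee_rot: [[1.0, -0.026, 0.001], [-0.026, -1.0, -0.001], [0.001, 0.001, -1.0]]
wrist_force: [0.4, 0.9, -0.7]
gripper_width: 0.502
gripper_force: 0.0
[ 0.51725159 -0.31380959  0.15181382]
[[351.1, 347.3], [443.5, 347.2]]
[[348.7, 355.9], [445.8, 355.9]]
[[346.1, 365.5], [448.4, 365.4]]
```

View pics/w4.png

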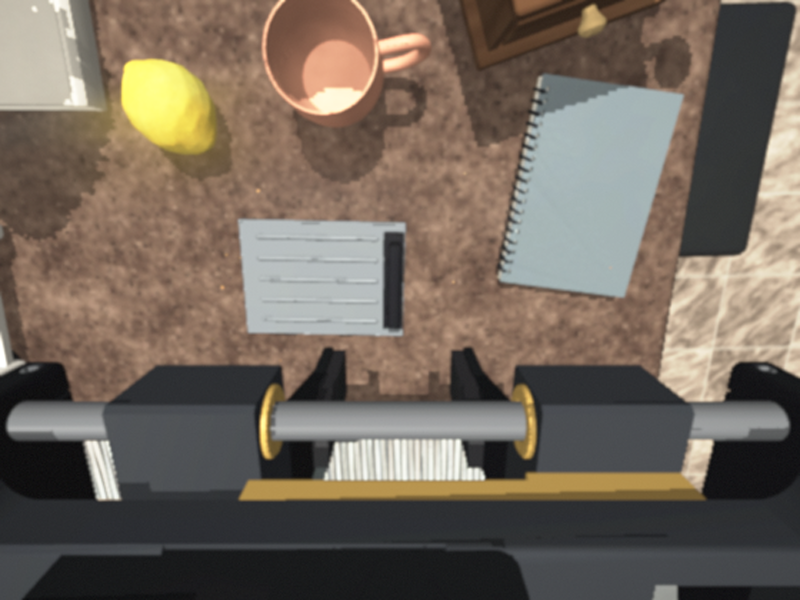

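The wrist view shows the plate with corners (239,220), (405,223), (402,336), (249,335), its grip at (394,281), the mug clear at (325,60), and fingertips at (344,349)/(453,349). The tip spacing confirms they are about 20 mm shorter than the TCP.

Run:
```python
from h import *
W=pickle.load(open('pics/w4.pkl','rb'))
L=[[.065,-.047,.004],[-.065,-.047,.004],[-.065,.047,.004],[.065,.047,.004],[-.062,-.033,.026],[-.062,.033,.026]]
U=np.array([(239,220),(405,223),(403,336),(249,335),(403,233),(401,329)])/1.4286
q,r=fit([(W,L,U)],[.517,-.257,1.546]);print(q.round(4),np.degrees(q[2]),r.round(1))
print('grip',body(q,[[-.057,0,.015]]).round(4))
```

```text
[ 0.5157 -0.255   1.5359] 87.99837510990116 [-0.7  0.2  0.6 -0.9  0.8 -0.5  0.  -0.7 -0.7  7.7  0.  -0.3]
grip [[ 0.5137 -0.3119  0.015 ]]
```

```bash
python3 -m pendant '[{"x":-0.013,"y":0.008,"z":-0.12,"rx":0,"ry":0,"rz":-0.003,"claw":0.5},{"x":-0.013,"y":0.008,"z":-0.24,"rx":0,"ry":0,"rz":-0.003,"claw":0.5},{"x":-0.013,"y":0.008,"z":-0.36,"rx":0,"ry":0,"rz":-0.003,"claw":0.5},{"x":-0.013,"y":0.008,"z":-0.44,"rx":0,"ry":0,"rz":-0.003,"claw":0.5},{"x":-0.013,"y":0.008,"z":-0.5,"rx":0,"ry":0,"rz":-0.003,"claw":0.5},{"x":-0.013,"y":0.008,"z":-0.56,"rx":0,"ry":0,"rz":-0.003,"claw":0.5},{"x":-0.013,"y":0.008,"z":-0.6,"rx":0,"ry":0,"rz":-0.003,"claw":0.5},{"x":-0.013,"y":0.008,"z":-0.62,"rx":0,"ry":0,"rz":-0.003,"claw":0.5}]';python3 -m pendant '[{"x":0,"y":0,"z":-0.008,"rx":0,"ry":0,"rz":0,"claw":0.5},{"x":0,"y":0,"z":-0.014,"rx":0,"ry":0,"rz":0,"claw":0.5},{"x":0,"y":0,"z":-0.02,"rx":0,"ry":0,"rz":0,"claw":0.5},{"x":0,"y":0,"z":-0.025,"rx":0,"ry":0,"rz":0,"claw":0.5},{"x":0,"y":0,"z":-0.03,"rx":0,"ry":0,"rz":0,"claw":0.5},{"x":0,"y":0,"z":-0.034,"rx":0,"ry":0,"rz":0,"claw":0.5},{"x":0,"y":0,"z":-0.038,"rx":0,"ry":0,"rz":0,"claw":0.5},{"x":0,"y":0,"z":-0.038,"rx":0,"ry":0,"rz":0,"claw":0.5}]'
```

```text
time_s: 17.4
tcp_pos: [0.5133, -0.3121, -0.0048]
ee_rot: [[0.999, -0.035, -0.0], [-0.035, -0.999, -0.0], [-0.0, 0.0, -1.0]]
wrist_force: [1.2, -0.6, 0.2]
gripper_width: 0.5
gripper_force: 0.0
time_s: 18.4
tcp_pos: [0.5132, -0.3121, -0.014]
ee_rot: [[0.999, -0.035, -0.0], [-0.035, -0.999, 0.0], [-0.0, -0.0, -1.0]]
wrist_force: [0.6, -0.5, -0.4]
gripper_width: 0.499
gripper_force: 0.0
```

```bash
python3 -m pendant '[{"x":0,"y":0,"z":0,"rx":0,"ry":0,"rz":0,"claw":0},{"x":0,"y":0,"z":0,"rx":0,"ry":0,"rz":0,"claw":0},{"x":0,"y":0,"z":0,"rx":0,"ry":0,"rz":0,"claw":0},{"x":0,"y":0,"z":0,"rx":0,"ry":0,"rz":0,"claw":0},{"x":0,"y":0,"z":0,"rx":0,"ry":0,"rz":0,"claw":0},{"x":0,"y":0,"z":0,"rx":0,"ry":0,"rz":0,"claw":0},{"x":0,"y":0,"z":0,"rx":0,"ry":0,"rz":0,"claw":0},{"x":0,"y":0,"z":0,"rx":0,"ry":0,"rz":0,"claw":0}]'
python3 - <<'E'
from station import *
from h import *
s=sense();print(s['gripper_width'],s['gripper_force'],s['tcp_pos'])
# plan: plate local offset of TCP = (-.057,0)
for n,q in (('slicer',[.5178,.1355,1.468]),):
  for px in(-.047,-.085,-.13,-.16):print(px,'tcp',body(q,[[px-.057,0,0]]).round(4))
E
```

```text
time_s: 19.4
tcp_pos: [0.5133, -0.3121, -0.0139]
ee_rot: [[0.999, -0.035, 0.0], [-0.035, -0.999, 0.0], [0.0, -0.0, -1.0]]
wrist_force: [0.4, 1.0, 0.5]
gripper_width: 0.114
gripper_force: 30.0
0.11350898273791246 29.994957447052002 [ 0.5133288  -0.31205028 -0.01392881]
-0.047 tcp [[0.5071 0.032  0.    ]]
-0.085 tcp [[ 0.5032 -0.0058  0.    ]]
-0.13 tcp [[ 0.4986 -0.0505  0.    ]]
-0.16 tcp [[ 0.4955 -0.0804  0.    ]]
```

```bash
python3 -m pendant '[{"x":0,"y":0,"z":0.03,"rx":0,"ry":0,"rz":0,"claw":0},{"x":0,"y":0,"z":0.09,"rx":0,"ry":0,"rz":0,"claw":0},{"x":0,"y":0.02,"z":0.16,"rx":0,"ry":0,"rz":0,"claw":0},{"x":0,"y":0.1,"z":0.22,"rx":0,"ry":0,"rz":-0.006,"claw":0},{"x":-0.01,"y":0.22,"z":0.24,"rx":0,"ry":0,"rz":-0.012,"claw":0},{"x":-0.02,"y":0.34,"z":0.24,"rx":0,"ry":0,"rz":-0.018,"claw":0},{"x":-0.03,"y":0.46,"z":0.24,"rx":0,"ry":0,"rz":-0.022,"claw":0},{"x":-0.03,"y":0.58,"z":0.24,"rx":0,"ry":0,"rz":-0.022,"claw":0}]'; python3 -m pendant '[{"x":0,"y":0.1,"z":0,"rx":0,"ry":0,"rz":0,"claw":0},{"x":0,"y":0.2,"z":0,"rx":0,"ry":0,"rz":0,"claw":0},{"x":0,"y":0.3,"z":0,"rx":0,"ry":0,"rz":0,"claw":0},{"x":-0.005,"y":0.4,"z":0,"rx":0,"ry":0,"rz":0,"claw":0},{"x":-0.01,"y":0.5,"z":0,"rx":0,"ry":0,"rz":0,"claw":0},{"x":-0.012,"y":0.58,"z":0,"rx":0,"ry":0,"rz":0,"claw":0},{"x":-0.012,"y":0.62,"z":0,"rx":0,"ry":0,"rz":0,"claw":0},{"x":-0.012,"y":0.62,"z":0,"rx":0,"ry":0,"rz":0,"claw":0}]'
python3 - <<'E'
from station import *
from h import *
p=capture('wrist');pickle.dump(p,open('pics/w5.pkl','wb'))
o=p['color'][100:280,130:450,::-1]
cv2.imwrite('pics/w5.png',cv2.resize(o,(800,450),interpolation=cv2.INTER_CUBIC))
T=sense()['tcp_pos'];print(T,sense()['gripper_width'])
f=lambda u:((u-[130,100])*2.5).round(0).tolist()
q=[T[0]+.057*np.cos(1.468),T[1]+.057*np.sin(1.468),1.468];z=T[2]+.0139
print('plate exp',z,f(proj(p,body(q,[[.065,-.047,z+.004],[.065,.047,z+.004],[-.065,-.047,z+.004],[-.062,-.033,z+.026]]))))
s=[.5178,.1355,1.468]
print('rails',f(proj(p,body(s,[[-.1,-.051,.036],[0,-.051,.036],[0,.051,.036],[.0,-.047,.034],[0,.047,.034],[.03,.05,.04]]))))
E
```

```text
time_s: 20.4
tcp_pos: [0.5059, -0.166, 0.0475]
ee_rot: [[0.995, -0.104, 0.002], [-0.104, -0.995, -0.0], [0.002, -0.0, -1.0]]
wrist_force: [-0.1, -0.0, -2.5]
gripper_width: 0.111
gripper_force: 30.0
time_s: 21.4
tcp_pos: [0.503, -0.0117, 0.0468]
ee_rot: [[0.995, -0.103, 0.001], [-0.103, -0.995, 0.0], [0.001, -0.0, -1.0]]
wrist_force: [0.3, -0.5, -1.4]
gripper_width: 0.116
gripper_force: 30.0
[ 0.50282659 -0.01213666  0.04653316] 0.11645353840837201
plate exp 0.06043316294688175 [[-161.0, 198.0], [-89.0, 550.0], [408.0, 197.0], [398.0, 284.0]]
rails [[189.0, 164.0], [-190.0, 164.0], [-117.0, 502.0], [-181.0, 178.0], [-116.0, 487.0], [-227.0, 507.0]]
```

View pics/w5.png

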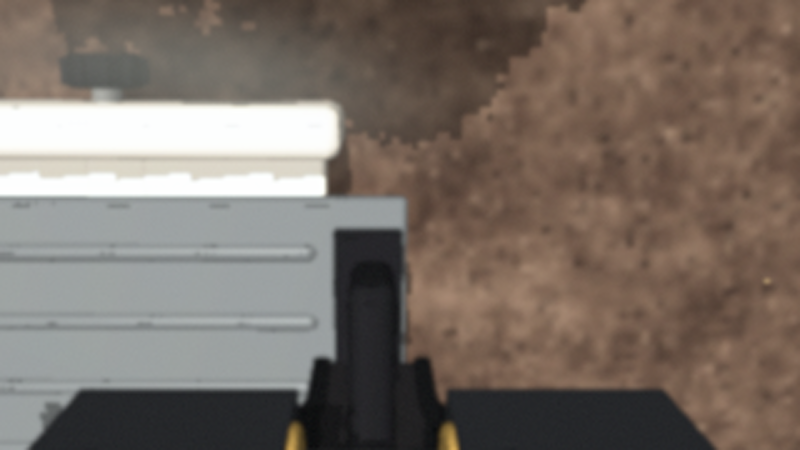

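The plate hangs as expected (edge at row 198, predicted 197). The rail's inner edge is at row 158 rather than the predicted 164, so there is some lateral error. I'll cross-check it against the earlier view.

Run:
```python
from h import *
s=[.5178,.1355,1.468]
def edges(p,x,y0=-.085,y1=.085):
  # sample brightness along slicer-y line at z=.036
  ys=np.arange(y0,y1,.0005);uv=proj(p,body(s,np.c_[0*ys+x,ys,0*ys+.036]))
  g=cv2.cvtColor(p['color'],cv2.COLOR_RGB2GRAY).astype(np.float32)
  v=cv2.remap(g,uv[:,0].astype(np.float32)[None],uv[:,1].astype(np.float32)[None],cv2.INTER_LINEAR)[0]
  ok=(uv[:,1]<418)&(uv[:,1]>1)&(uv[:,0]>1)&(uv[:,0]<558)
  d=np.abs(np.diff(cv2.GaussianBlur(v[None],(0,0),2)[0]))
  pk=[i for i in range(2,len(d)-2) if d[i]==d[i-2:i+3].max() and d[i]>2.5 and ok[i]]
  return [(round(ys[i]*1e3,1),int(v[i-3]),int(v[min(i+4,len(v)-1)])) for i in pk]
for n,xs in(('w2',(-.11,-.04)),('w3',(-.11,-.04,.06)),('w5',(-.12,-.1)),('side',(-.12,.09)),('scene',(-.12,-.03))):
  p=pickle.load(open(f'pics/{n}.pkl','rb'))
  for x in xs:print(n,x,edges(p,x))
```

```text
w2 -0.11 [(np.float64(-67.0), 68, 223), (np.float64(-54.5), 229, 164), (np.float64(-48.5), 167, 231), (np.float64(45.0), 232, 171), (np.float64(49.0), 171, 229), (np.float64(62.0), 219, 91), (np.float64(68.5), 59, 92)]
w2 -0.04 [(np.float64(-67.0), 111, 229), (np.float64(-55.0), 230, 166), (np.float64(-48.0), 173, 231), (np.float64(44.5), 231, 166), (np.float64(48.5), 170, 230), (np.float64(62.0), 213, 72), (np.float64(67.5), 50, 74)]
w3 -0.11 [(np.float64(-67.0), 67, 228), (np.float64(-54.5), 228, 161), (np.float64(-48.5), 168, 233), (np.float64(44.5), 231, 170), (np.float64(49.0), 169, 230), (np.float64(62.0), 219, 80), (np.float64(67.5), 60, 95)]
w3 -0.04 [(np.float64(-67.5), 105, 219), (np.float64(-55.0), 229, 168), (np.float64(-47.5), 175, 232), (np.float64(44.0), 232, 163), (np.float64(48.5), 167, 231), (np.float64(62.0), 214, 67)]
w3 0.06 [(np.float64(-67.5), 106, 223), (np.float64(-54.0), 204, 78), (np.float64(48.0), 69, 224), (np.float64(61.5), 218, 74), (np.float64(66.5), 56, 84)]
w5 -0.12 [(np.float64(-67.0), 108, 251), (np.float64(-54.0), 251, 207), (np.float64(-49.5), 21
[... 633 characters left out ...]
4(35.5), 39, 63), (np.float64(82.0), 55, 123)]
side -0.12 [(np.float64(-66.5), 117, 214), (np.float64(-52.5), 217, 155), (np.float64(-43.5), 143, 162), (np.float64(49.0), 164, 220), (np.float64(63.5), 215, 115)]
side 0.09 [(np.float64(-67.0), 149, 227), (np.float64(-52.0), 183, 94), (np.float64(-26.0), 61, 43), (np.float64(48.0), 81, 145), (np.float64(63.0), 190, 85)]
scene -0.12 [(np.float64(-67.0), 102, 201), (np.float64(-52.5), 221, 165), (np.float64(-41.0), 174, 220), (np.float64(63.5), 217, 149), (np.float64(73.0), 104, 65)]
scene -0.03 [(np.float64(-67.0), 133, 220), (np.float64(-52.5), 213, 160), (np.float64(-42.5), 166, 222), (np.float64(63.5), 210, 148), (np.float64(72.0), 112, 72)]
```

Rails are consistently centred at slicer y = −2.5 mm relative to my fit, so the slicer is at (0.5203, 0.1352). I shift the plate by that and lower it between the rails.

```bash
python3 -m pendant '[{"x":0.005,"y":0,"z":0,"rx":0,"ry":0,"rz":0,"claw":0},{"x":0.009,"y":0,"z":-0.02,"rx":0,"ry":0,"rz":0,"claw":0},{"x":0.009,"y":0,"z":-0.05,"rx":0,"ry":0,"rz":0,"claw":0},{"x":0.009,"y":0,"z":-0.08,"rx":0,"ry":0,"rz":0,"claw":0},{"x":0.009,"y":0,"z":-0.105,"rx":0,"ry":0,"rz":0,"claw":0},{"x":0.009,"y":0,"z":-0.125,"rx":0,"ry":0,"rz":0,"claw":0},{"x":0.009,"y":0,"z":-0.14,"rx":0,"ry":0,"rz":0,"claw":0},{"x":0.009,"y":0,"z":-0.146,"rx":0,"ry":0,"rz":0,"claw":0}]'
```

```text
time_s: 22.45
tcp_pos: [0.5051, -0.0122, 0.0096]
ee_rot: [[0.995, -0.104, 0.0], [-0.104, -0.995, -0.0], [0.0, 0.0, -1.0]]
wrist_force: [-0.7, -0.5, 1.0]
gripper_width: 0.115
gripper_force: 30.0
```

```bash
python3 -m pendant '[{"x":0,"y":0,"z":-0.004,"rx":0,"ry":0,"rz":0,"claw":0},{"x":0.001,"y":0.01,"z":-0.008,"rx":0,"ry":0,"rz":0,"claw":0},{"x":0.003,"y":0.03,"z":-0.008,"rx":0,"ry":0,"rz":0,"claw":0},{"x":0.005,"y":0.05,"z":-0.008,"rx":0,"ry":0,"rz":0,"claw":0},{"x":0.007,"y":0.07,"z":-0.008,"rx":0,"ry":0,"rz":0,"claw":0},{"x":0.009,"y":0.09,"z":-0.008,"rx":0,"ry":0,"rz":0,"claw":0},{"x":0.01,"y":0.1,"z":-0.008,"rx":0,"ry":0,"rz":0,"claw":0},{"x":0.01,"y":0.1,"z":-0.008,"rx":0,"ry":0,"rz":0,"claw":0}]'
python3 - <<'E'
from station import *
from h import *
for n in('side','wrist'):
  p=capture(n);pickle.dump(p,open(f'pics/{n}6.pkl','wb'))
  if n=='side':a=p['color'][210:330,255:365,::-1];a=cv2.resize(a,(440,480),interpolation=cv2.INTER_CUBIC)
s=[.5203,.1352,1.468]
p=pickle.load(open('pics/wrist6.pkl','rb'))
b=cv2.resize(p['color'][100:280,130:265,::-1],(360,480),interpolation=cv2.INTER_CUBIC)
cv2.imwrite('pics/e.png',np.hstack([a,b]))
E
```

```text
time_s: 23.45
tcp_pos: [0.5077, 0.0134, 0.0076]
ee_rot: [[0.995, -0.104, 0.001], [-0.104, -0.995, 0.001], [0.0, -0.001, -1.0]]
wrist_force: [-1.3, 0.4, 2.4]
gripper_width: 0.11
gripper_force: 30.0
```

View pics/e.png

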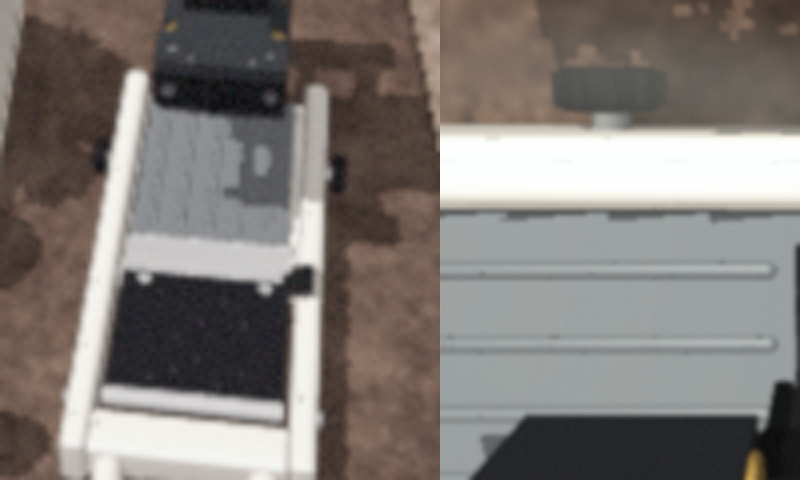

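The side crop shows the plate lying between the rails with its front reaching the blade, but closer to the −y rail (white gap only on the right, x≈300; in the wrist crop the plate edge touches the rail at row 210). Measuring the offset.

Run:
```python
from h import *
s=[.5203,.1352,1.468]
def edges(p,x,z,y0=-.075,y1=.075):
  ys=np.arange(y0,y1,.0005);uv=proj(p,body(s,np.c_[0*ys+x,ys,0*ys+z]))
  g=cv2.cvtColor(p['color'],cv2.COLOR_RGB2GRAY).astype(np.float32)
  v=cv2.remap(g,uv[:,0].astype(np.float32)[None],uv[:,1].astype(np.float32)[None],cv2.INTER_LINEAR)[0]
  ok=(uv[:,1]<418)&(uv[:,1]>1)&(uv[:,0]>1)&(uv[:,0]<558)
  d=np.abs(np.diff(cv2.GaussianBlur(v[None],(0,0),1.5)[0]))
  return [(float(round(ys[i]*1e3,1)),int(v[i-3]),int(v[min(i+4,len(v)-1)])) for i in range(2,len(d)-2) if d[i]==d[i-2:i+3].max() and d[i]>2.5 and ok[i]]
for n,xs in(('wrist6',(-.09,-.06)),('side6',(-.05,-.03))):
  p=pickle.load(open(f'pics/{n}.pkl','rb'))
  for x in xs:
    for z in (.036,.026):print(n,x,z,edges(p,x,z,-.075,-.03),edges(p,x,z,.03,.075))
```

```text
wrist6 -0.09 0.036 [(-65.0, 95, 250), (-50.5, 240, 110), (-48.0, 140, 160), (-38.5, 159, 161), (-36.5, 160, 150), (-34.5, 144, 159)] [(50.5, 66, 126), (61.5, 123, 37)]
wrist6 -0.09 0.026 [(-64.5, 93, 243), (-48.5, 233, 115), (-46.0, 124, 159), (-36.0, 158, 165), (-34.0, 161, 142), (-32.0, 148, 159)] [(58.5, 65, 124), (70.0, 124, 39)]
wrist6 -0.06 0.036 [(-66.0, 116, 227), (-50.0, 223, 103), (-47.5, 99, 161), (-36.5, 157, 151), (-34.5, 142, 161)] [(50.5, 59, 125), (58.0, 124, 80), (61.0, 82, 38)]
wrist6 -0.06 0.026 [(-65.5, 117, 216), (-48.5, 228, 98), (-46.0, 120, 161), (-34.0, 157, 142), (-32.0, 145, 160)] [(58.5, 57, 123), (66.0, 124, 82), (70.0, 81, 38)]
side6 -0.05 0.036 [(-72.5, 48, 27), (-65.0, 68, 193), (-51.0, 215, 164), (-46.0, 158, 132)] [(45.5, 109, 156), (66.5, 139, 64)]
side6 -0.05 0.026 [(-65.5, 117, 207), (-51.0, 201, 140)] [(46.5, 112, 158), (54.0, 155, 172), (66.0, 158, 86)]
side6 -0.03 0.036 [(-74.0, 139, 90), (-65.0, 111, 199), (-51.0, 214, 158), (-46.5, 152, 131)] [(45.0, 101, 155), (53.0, 191, 232), (65.5, 200, 88)]
side6 -0.03 0.026 [(-65.5, 137, 217), (-51.0, 199, 141)] [(47.5, 157, 195), (54.5, 216, 238), (66.0, 205, 98)]
```

The plate is centred to within 0.5 mm. I slide it on under the blade.

```bash
python3 -m pendant '[{"x":0.001,"y":0.01,"z":0,"rx":0,"ry":0,"rz":0,"claw":0},{"x":0.002,"y":0.02,"z":0,"rx":0,"ry":0,"rz":0,"claw":0},{"x":0.003,"y":0.03,"z":0,"rx":0,"ry":0,"rz":0,"claw":0},{"x":0.004,"y":0.04,"z":0,"rx":0,"ry":0,"rz":0,"claw":0},{"x":0.005,"y":0.05,"z":0,"rx":0,"ry":0,"rz":0,"claw":0},{"x":0.006,"y":0.058,"z":0,"rx":0,"ry":0,"rz":0,"claw":0},{"x":0.0065,"y":0.064,"z":0,"rx":0,"ry":0,"rz":0,"claw":0},{"x":0.0065,"y":0.064,"z":0,"rx":0,"ry":0,"rz":0,"claw":0}]'; python3 -m pendant '[{"x":0,"y":0.002,"z":0,"rx":0,"ry":0,"rz":0,"claw":0},{"x":0,"y":0.004,"z":0,"rx":0,"ry":0,"rz":0,"claw":0},{"x":0.001,"y":0.006,"z":0,"rx":0,"ry":0,"rz":0,"claw":0},{"x":0.001,"y":0.008,"z":0,"rx":0,"ry":0,"rz":0,"claw":0},{"x":0.001,"y":0.01,"z":0,"rx":0,"ry":0,"rz":0,"claw":0},{"x":0.001,"y":0.011,"z":0,"rx":0,"ry":0,"rz":0,"claw":0},{"x":0.001,"y":0.012,"z":0,"rx":0,"ry":0,"rz":0,"claw":0},{"x":0.001,"y":0.012,"z":0,"rx":0,"ry":0,"rz":0,"claw":0}]'
```

```text
time_s: 24.55
tcp_pos: [0.5091, 0.0291, 0.0075]
ee_rot: [[0.995, -0.104, -0.0], [-0.104, -0.995, 0.0], [-0.0, -0.0, -1.0]]
wrist_force: [-1.1, -2.2, 1.9]
gripper_width: 0.112
gripper_force: 30.0
time_s: 25.55
tcp_pos: [0.5095, 0.0319, 0.0076]
ee_rot: [[0.995, -0.104, 0.0], [-0.104, -0.995, 0.0], [0.0, -0.0, -1.0]]
wrist_force: [-0.8, -2.5, 2.4]
gripper_width: 0.112
gripper_force: 30.0
```

```bash
python3 -m pendant '[{"x":0,"y":0.001,"z":0,"rx":0,"ry":0,"rz":0,"claw":0},{"x":0,"y":0.002,"z":0,"rx":0,"ry":0,"rz":0,"claw":0},{"x":0,"y":0.003,"z":0,"rx":0,"ry":0,"rz":0,"claw":0},{"x":0,"y":0.004,"z":0,"rx":0,"ry":0,"rz":0,"claw":0},{"x":0.001,"y":0.005,"z":0,"rx":0,"ry":0,"rz":0,"claw":0},{"x":0.001,"y":0.006,"z":0,"rx":0,"ry":0,"rz":0,"claw":0},{"x":0.001,"y":0.006,"z":0,"rx":0,"ry":0,"rz":0,"claw":0},{"x":0.001,"y":0.006,"z":0,"rx":0,"ry":0,"rz":0,"claw":0}]'
```

```text
time_s: 26.55
tcp_pos: [0.5093, 0.0324, 0.0076]
ee_rot: [[0.995, -0.104, -0.001], [-0.104, -0.995, -0.001], [-0.001, 0.001, -1.0]]
wrist_force: [0.8, -7.7, 3.4]
gripper_width: 0.111
gripper_force: 30.0
```

At the stop (7.7 N push-back at the expected place). Now I press down.

```bash
python3 -m pendant '[{"x":0,"y":0,"z":-0.002,"rx":0,"ry":0,"rz":0,"claw":0},{"x":0,"y":0,"z":-0.004,"rx":0,"ry":0,"rz":0,"claw":0},{"x":0,"y":0,"z":-0.006,"rx":0,"ry":0,"rz":0,"claw":0},{"x":0,"y":0,"z":-0.008,"rx":0,"ry":0,"rz":0,"claw":0},{"x":0,"y":0,"z":-0.01,"rx":0,"ry":0,"rz":0,"claw":0},{"x":0,"y":0,"z":-0.011,"rx":0,"ry":0,"rz":0,"claw":0},{"x":0,"y":0,"z":-0.012,"rx":0,"ry":0,"rz":0,"claw":0},{"x":0,"y":0,"z":-0.012,"rx":0,"ry":0,"rz":0,"claw":0}]'
```

```text
time_s: 27.55
tcp_pos: [0.5094, 0.0322, 0.006]
ee_rot: [[0.995, -0.104, -0.001], [-0.104, -0.995, -0.001], [-0.0, 0.001, -1.0]]
wrist_force: [-3.3, -7.9, 12.5]
gripper_width: 0.109
gripper_force: 30.1
```

```bash
python3 -m pendant '[{"x":0,"y":0,"z":-0.001,"rx":0,"ry":0,"rz":0,"claw":0},{"x":0,"y":0.001,"z":-0.002,"rx":0,"ry":0,"rz":0,"claw":0},{"x":0,"y":0.001,"z":-0.003,"rx":0,"ry":0,"rz":0,"claw":0},{"x":0,"y":0.001,"z":-0.003,"rx":0,"ry":0,"rz":0,"claw":0},{"x":0,"y":0.001,"z":-0.003,"rx":0,"ry":0,"rz":0,"claw":0},{"x":0,"y":0.001,"z":-0.003,"rx":0,"ry":0,"rz":0,"claw":0},{"x":0,"y":0.001,"z":-0.003,"rx":0,"ry":0,"rz":0,"claw":0},{"x":0,"y":0.001,"z":-0.003,"rx":0,"ry":0,"rz":0,"claw":0}]'
python3 - <<'E'
from station import *
from h import *
A=pickle.load(open('pics/side6.pkl','rb'));p=capture('side');S=capture('scene')
g=lambda q:cv2.cvtColor(q['color'],cv2.COLOR_RGB2GRAY)
# flap with rivets: full px cols 283..330 rows 268..318 ; rivet rows compare
for (c0,c1,r0,r1) in((284,326,266,285),(284,326,290,316)):
  m=cv2.matchTemplate(g(p)[r0-6:r1+6,c0-6:c1+6],g(A)[r0:r1,c0:c1],cv2.TM_CCOEFF_NORMED);print(m.max().round(3),np.array(cv2.minMaxLoc(m)[3])-6)
# expected blade/rivet rows for angles
s=[.5203,.1352,1.468]
R=lambda t,r,y:body(s,[[.115-r*np.cos(t)-.001*np.sin(t),y,.033+r*np.sin(t)+.001*np.cos(t)]])
for t in(0,.12):print(t,[proj(p,R(t,.0797,y)).round(1).tolist() for y in(-.034,.034)])
G=g(p).astype(int);sub=G[272:292,284:326]
for c in((286,300),(312,326)):
  w=G[274:290,c[0]:c[1]];i=np.unravel_index(w.argmax(),w.shape);print('bright',c[0]+i[1],274+i[0],w.max())
for l in('copper_mug','salt_cellar','spice_jar'):print(l,[np.round(d['centre'],1).tolist() for q in(S,p) for d in search_frame(q,l)[:1]])
x=sense();print(np.round(x['tcp_pos'],4),np.round(x['wrist_force'],1),x['gripper_force'])
E
```

```text
time_s: 28.55
tcp_pos: [0.5094, 0.0322, 0.006]
ee_rot: [[0.995, -0.104, -0.0], [-0.104, -0.995, -0.002], [-0.0, 0.002, -1.0]]
wrist_force: [-4.9, -9.0, 19.4]
gripper_width: 0.113
gripper_force: 30.1
0.993 [0 0]
0.999 [0 0]
0 [[[290.3, 279.6]], [[320.6, 282.3]]]
0.12 [[[290.3, 276.9]], [[320.8, 279.6]]]
bright 295 275 202
bright 319 275 203
copper_mug [[257.3, 169.8]]
salt_cellar [[287.7, 168.7], [236.8, 264.6]]
spice_jar [[231.4, 300.7]]
[0.5094 0.0322 0.006 ] [-5.1 -9.3 18.5] 30.119930505752563
```

Run:
```python
from h import *
A=pickle.load(open('pics/side6.pkl','rb'))
a=cv2.resize(cv2.convertScaleAbs(A['color'][230:320,250:370,::-1],alpha=2,beta=20),None,fx=6,fy=6,interpolation=cv2.INTER_CUBIC)
d=cv2.imread('pics/d.png')
ga,gd=[cv2.cvtColor(x,cv2.COLOR_BGR2GRAY) for x in(a,d)]
for n,(c0,c1,r0,r1) in dict(rivL=(225,262,285,315),rivR=(405,445,300,332),hingebar=(190,450,455,515)).items():
  m=cv2.matchTemplate(ga[r0-40:r1+40,c0-40:c1+40],gd[r0:r1,c0:c1],cv2.TM_CCOEFF_NORMED);print(n,m.max().round(3),(np.array(cv2.minMaxLoc(m)[3])-40)/6)
# wrist w3: refit carrier angle with corrected slicer
W=pickle.load(open('pics/w3.pkl','rb'));s=[.5203,.1352,1.468]
for t in(0,.06,.12,.18):
  P=lambda r,y:((proj(W,body(s,[[.115-r*np.cos(t),y,.034+r*np.sin(t)]]))[0]-[100,110])*2.222).round(1).tolist()
  print(t,P(.115,-.047),P(.115,.047),P(.03,-.047),P(.03,.047))
S=pickle.load(open('pics/side.pkl','rb'))
for t in(0,.12):print(t,[proj(S,body(s,[[.115-r*np.cos(t),y,.034+r*np.sin(t)]])).round(1).tolist() for r in(.115,) for y in(-.047,.047)])
for r in(258,260,262,264,266,268,270,272,274):print(r,A['color'][r,295:325:6].mean(-1).round().astype(int))
```

```text
rivL 0.633 [ 0.66666667 -0.33333333]
rivR 0.527 [ 0.5 -0.5]
hingebar 0.972 [ 0.16666667 -0.16666667]
0 [418.5, 93.4] [417.3, 254.3] [265.3, 93.6] [274.3, 254.3]
0.06 [418.5, 94.4] [417.3, 258.1] [264.6, 93.9] [273.6, 255.3]
0.12 [417.7, 95.5] [416.5, 262.0] [263.6, 94.1] [272.8, 256.3]
0.18 [416.1, 96.7] [415.0, 266.0] [262.5, 94.4] [271.8, 257.2]
0 [[[286.4, 267.5]], [[327.0, 271.1]]]
0.12 [[[286.4, 263.6]], [[327.4, 267.2]]]
258 [139 138 138  90  93]
260 [141 139 137 137  94]
262 [142 128 136 141 140]
264 [143 125 141 142 141]
266 [146 137 142 144 142]
268 [165 143 148 142 144]
270 [200 197 189 177 157]
272 [200 201 201 201 200]
274 [200 201 201 202 203]
```

```bash
python3 -c "
from station import *
print(finish_job())"
```

```text
the job is handed in; nothing more can be done
None
```

The job is handed in at about 29 s: the blade carrier is pressed past its catch and reads shut, and the plate is under the blade against the stop, still gripped and held flat on the seat with about 19 N; the mug, salt cellar and spice jar were never touched.

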